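# Closing time: every cordless device back in its charging cradle

## Task

It is closing time at the shop office: put each of the four cordless devices (card reader, phone handset, barcode scanner, mouse) into the charging cradle made to its outline, lying flat and fully down inside the rim with its tail end at the cradle's copper charging spot, and let go. Lower each one gently to the cradle floor rather than dropping it, and leave the mug and the brass bowl of sweets where they stand.

Things in the scene. Friction and masses are not known exactly. Their poses are not given: they have to be found in the camera images.
- card_reader: Hand-held card reader, a flat black block 100 mm long, 62 mm wide, 22 mm thick, keypad up: four rows of grey keys cover its tail half, a dark glass screen its head half. 0.2 kg. Origin on its underside over its charging coil, 30 mm from the middle towards the tail; the middle of its outline is at x = +30 mm. x points to the head, z up.
- handset: Cordless phone handset, a long narrow black bar 132 mm long, 44 mm wide, 26 mm thick, keys up: earpiece slot and small screen at the head, keypad and microphone at the tail. 0.14 kg. Origin on its underside over its charging coil, 30 mm from the middle towards the tail; the middle of its outline is at x = +30 mm. x points to the head, z up.
- scanner: Pocket barcode scanner, a short narrow black bar 80 mm long, 36 mm wide, 28 mm thick: dark red window in the head end face, one round grey button on top nearer the head, steel lanyard loop at the tail. 0.09 kg. Origin on its underside over its charging coil, 30 mm from the middle towards the tail; the middle of its outline is at x = +30 mm. x points to the head, z up.
- mouse: Cordless black computer mouse, oval, 98 mm long, 58 mm wide at the middle, 36 mm high; its flanks stand nearly upright to 24 mm over the middle 40 mm of its length. Grey wheel and the split between its buttons at the head end. 0.1 kg. Origin on its underside over its charging coil, 30 mm from the middle towards the tail; the middle of its outline is at x = +30 mm. x points to the head, z up.
- reader_cradle: Card reader's cradle, recess 114 x 76 mm. Low, fixed, grey. Recess floor 6 mm and rim 16 mm above the desk; 7 mm of play round its device; rim open for fingers over the middle 50 mm of both long sides (floor runs on). Copper ring on the floor near the tail end, plug block outside it. Origin at desk height under the ring; the recess middle is at x = +30 mm; x points to the head end, z up.
- handset_cradle: Handset's cradle, recess 146 x 58 mm. Low, fixed, grey. Recess floor 6 mm and rim 16 mm above the desk; 7 mm of play round its device; rim open for fingers over the middle 50 mm of both long sides (floor runs on). Copper ring on the floor near the tail end, plug block outside it. Origin at desk height under the ring; the recess middle is at x = +30 mm; x points to the head end, z up.
- scanner_cradle: Scanner's cradle, recess 94 x 50 mm. Low, fixed, grey. Recess floor 6 mm and rim 16 mm above the desk; 7 mm of play round its device; rim open for fingers over the middle 50 mm of both long sides (floor runs on). Copper ring on the floor near the tail end, plug block outside it. Origin at desk height under the ring; the recess middle is at x = +30 mm; x points to the head end, z up.
- mouse_cradle: Mouse's cradle, oval recess 112 x 72 mm. Low, fixed, grey. Recess floor 6 mm and rim 16 mm above the desk; 7 mm of play round its device; rim open for fingers over the middle 50 mm of both long sides (floor runs on). Copper ring on the floor near the tail end, plug block outside it. Origin at desk height under the ring; the recess middle is at x = +30 mm; x points to the head end, z up.
- mug: White ceramic mug standing on the desk, 76 mm across, 85 mm high, with a handle on its +y side; origin at the centre of its underside. Not to be moved.
- sweet_bowl: Round brass bowl heaped with wrapped gold sweets, 110 mm across, about 50 mm high; origin at the centre of its underside. Not to be moved.

How it is judged:
At the end, for the whole second after the job is handed in: Each device lies at rest in its own cradle: coil within 12 mm of the copper spot horizontally (so the right way round), underside on the 6 mm floor (under 9.5 mm), level within 0.06 rad, long axis within 0.22 rad of the cradle's (horizontal distance between card_reader and reader_cradle below 0.012 m and z of card_reader in the frame of reader_cradle below 0.0095 m and angle between each of card_reader, handset, scanner, mouse's own z axis and vertical below 0.06 rad and angle between the x axis of card_reader and the x axis of reader_cradle, either way round below 0.22 rad and linear speed of each of card_reader, handset, scanner, mouse below 0.02 m/s and horizontal distance between handset and handset_cradle below 0.012 m and z of handset in the frame of handset_cradle below 0.0095 m and angle between the x axis of handset and the x axis of handset_cradle, either way round below 0.22 rad and horizontal distance between scanner and scanner_cradle below 0.012 m and z of scanner in the frame of scanner_cradle below 0.0095 m and angle between the x axis of scanner and the x axis of scanner_cradle, either way round below 0.22 rad and horizontal distance between mouse and mouse_cradle below 0.012 m and z of mouse in the frame of mouse_cradle below 0.0095 m and angle between the x axis of mouse and the x axis of mouse_cradle, either way round below 0.22 rad); the robot touches nothing.
It fails at once if a device was dropped or slammed into its cradle (faster than 0.6 m/s close above the cradle floor) ((horizontal distance between card_reader and reader_cradle below 0.03 m and z of card_reader in the frame of reader_cradle below 0.04 m and linear speed of card_reader above 0.6 m/s) or (horizontal distance between handset and handset_cradle below 0.03 m and z of handset in the frame of handset_cradle below 0.04 m and linear speed of handset above 0.6 m/s) or (horizontal distance between scanner and scanner_cradle below 0.03 m and z of scanner in the frame of scanner_cradle below 0.04 m and linear speed of scanner above 0.6 m/s) or (horizontal distance between mouse and mouse_cradle below 0.03 m and z of mouse in the frame of mouse_cradle below 0.04 m and linear speed of mouse above 0.6 m/s)).
It fails at once if the mug was pushed more than 30 mm or tipped (distance of mug from where it was at the start of the episode above 0.03 m or angle between mug's own z axis and vertical above 0.3 rad).
It fails at once if the bowl of sweets was pushed more than 30 mm or tipped (distance of sweet_bowl from where it was at the start of the episode above 0.03 m or angle between sweet_bowl's own z axis and vertical above 0.3 rad).
It also fails if it takes over 112 s, if anything falls off the work surface, if the arm or the gripper's body presses on something with over 40 N, if the wrist force passes 120 N, or if a joint passes its speed limit or range.

## Robot

A 6-joint arm with a two-finger parallel gripper is mounted at the origin on the work surface. World frame = base frame: x ahead of the robot, y to its left, z up, the work surface at z = 0. Lengths are in m, angles in rad, forces in N, time in s.
With the tool pointing down it reaches from about 0.4 to 0.825 m from the base axis. Payload 7 kg.
Tool frame: the origin (TCP) lies between the finger pads; the fingertips stand 22 mm ahead of it and the grasp point (between the pads) lies 3 mm ahead of it (arm.tip_reach is the distance from the TCP to the fingertips, in m); z points along the fingers, y is the line along which they close (so a half turn about z gives the same grasp; the last joint's range is limited). The gripper opens to 88 mm and grips with 3 to 60 N. Pads are 19 mm wide; open, the fingers measure 130 mm over their backs; the gripper's body (78 mm by 193 mm) begins 47 mm behind the grasp point.
Start: joints at [-0.891, 0.359, 0.012, 0, -1.224, -0.288], TCP at [0.258, -0.624, 0.249] pointing down, gripper open.
Joint ranges: [-3.07, 3.07], [-1.43, 2.12], [-1.02, 1.25], [-3.03, 1.67], [-3.05, -0], [-3.03, 3.03]. Speed limits (rad/s): [2.39, 2.39, 3.01, 3.14, 3.14, 3.14].

## Interface

Orientations are given as [roll, pitch, yaw] about the fixed x, y, z axes, in that order (R = Rz(yaw) Ry(pitch) Rx(roll)).
In Python, from station import arm, viewer gives the robot as it stands. The module is installed in compiled form; this text tells all that it offers.
- The arm moves only by the tool apply_moves, never from a script. Its argument "commands" is a list that holds one entry, the list of rows, each a list of 5 numbers: the closure, from -1 (fully open) to 1 (shut), then the shift along the world's x, y, z as a fraction of full scale, then the turn about the world's z as a fraction of full scale. In form: [[[fingers, tx, ty, tz, yaw], ...]]. A call has 1 to 12 rows; each row shifts and turns the commanded pose from where the row before left it; what a row does not reach is not made up. Full scale, the value 1, is 20 cm for a shift and pi rad for a turn. A row lasts 1/10 s, in which the tool goes at most 50 mm and 8.59 degrees, less where a joint would pass 70% of its speed; a pose out of reach is approached as far as the arm can. A call with a number of a shift or a turn outside -1 to 1 is refused whole. A call with a gripper value outside its range is refused whole. The fingers move at their own pace and stop on an object; "force" is the grip in N (left out, the last holds). Time passes only in rows, so rows that do not move let the fingers close. It gives the time, the measured TCP pose, the force, the opening and the grip force at its end, in the units of the state.
- arm.get_state(): the state, without advancing time (a new reading comes with each control period).
- viewer.grab_frame(name): name is "scene" or "side" or "wrist"; returns a dict with "image" (400x640x3 uint8, blue, green, red), "mtx" (3x3 intrinsics, pixels), "rvec" (rotation vector, rad) and "tvec" (3), from world to camera coordinates, as OpenCV has them. Camera axes: x right, y down, z forward; pixel columns grow to the right and rows downward; lengths in m; the calibration is good to about 2 mm. The wrist camera is an equidistant fisheye: a pixel r from the principal point sees the ray r / f radians off the axis. A picture is of the moment at which its call begins. There is no depth.
- arm.job_done(): hands the job in; it is judged then, once.
The state is a dict: "t": time; "q": joint angles; "qd": joint speeds; "joint_efforts": joint torques, N m; "eef_pos": TCP position; "ee_rot": TCP orientation; "force": force on the tool from outside, world axes, zero at the start; "moment": the same for the moment, N m; "width": finger opening in m; "gripper_force": force on a finger pad.
Only numpy, scipy, OpenCV 4.12 (cv2) and the standard library are available. Lean on these libraries where they do the work, as an engineer would, in place of code of your own. Each camera call takes 0.05 s, during which the arm holds its last target. There are 200 camera calls.

## Working session

There is one attempt and no reset: what is moved stays moved. The work goes in short steps, Python scripts to look and compute and a tool call to move; the robot and the scene stay as the last step left them, time stands still between calls to the robot, and variables do not carry over. Pictures are saved under pics/ and viewed, at most 14 in all, crops included, and the job is handed in when it is done.

Besides the shell and the picture viewer there is one more tool, called as a command line: name --argument value ..., lists and objects as JSON in quotes. apply_moves: Moves the arm, as the interface text tells. Shift numbers are shares of 20 cm and turn numbers shares of pi rad, none past 1 either way. Its arguments: {"type":"object","properties":{"commands":{"type":"array","items":{"type":"array","items":{"type":"array","items":{"type":"number"}}}},"force":{"type":"number"}},"required":["commands"]}

```bash
mkdir -p pics; python3 - <<'E'
from station import arm, viewer
import cv2
print(arm.get_state())
for n in("scene","side","wrist"):
    f=viewer.grab_frame(n); cv2.imwrite(f"pics/{n}0.png",f["image"]); print(n,f["mtx"].tolist(),f["rvec"],f["tvec"])
E
```

```text
{'t': 0.0, 'q': array([-8.90886331e-01,  3.59359711e-01,  1.10401958e-02, -3.53604700e-04,
       -1.22413268e+00, -2.88097059e-01]), 'qd': array([-1.47006785e-03, -2.15856403e-04,  3.80255689e-04,  4.04598606e-04,
        1.89452597e-07,  2.07651379e-04]), 'joint_efforts': array([-1.32376204e-03, -5.82716453e+01,  2.93060696e+01,  6.99703708e+00,
        6.89007895e-03, -1.94962754e-04]), 'eef_pos': array([ 0.25754718, -0.62341889,  0.24763151]), 'ee_rot': array([ 3.13991058e+00, -1.51812551e-04, -2.74990001e+00]), 'force': array([-0.52223474, -0.43681045,  0.27391387]), 'moment': array([-0.00493225,  0.02490111,  0.02155132]), 'gripper_force': 0.0, 'width': 0.08774425176627149}
scene [[459.8119232933654, 0.0, 318.26637968784553], [0.0, 459.8119232933654, 197.05902649417564], [0.0, 0.0, 1.0]] [ 2.31811276  1.26187233 -0.35669577] [-0.2727824  -0.35292578  1.79477081]
side [[388.7965272328914, 0.0, 316.3821282113174], [0.0, 388.7965272328914, 196.48237773214214], [0.0, 0.0, 1.0]] [ 0.25625298 -2.80317428  1.24037873] [0.51222211 0.09494604 1.01554149]
wrist [[309.70691628693146, 0.0, 319.0840954515382], [0.0, 309.70691628693146, 198.51717057252887], [0.0, 0.0, 1.0]] [-1.63901597 -2.45053981 -0.38122659] [ 0.67381123 -0.0384249   0.3925141 ]
```

View pics/scene0.png

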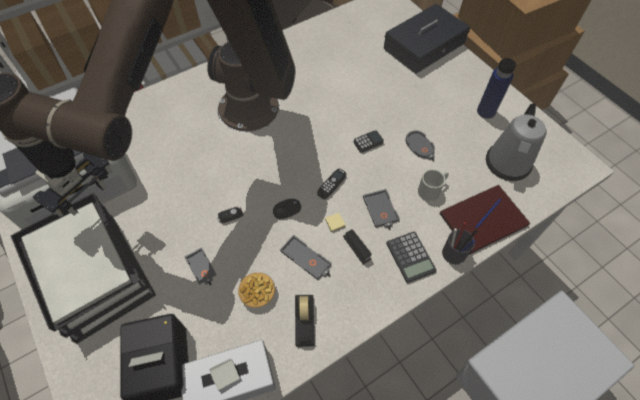

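View pics/side0.png

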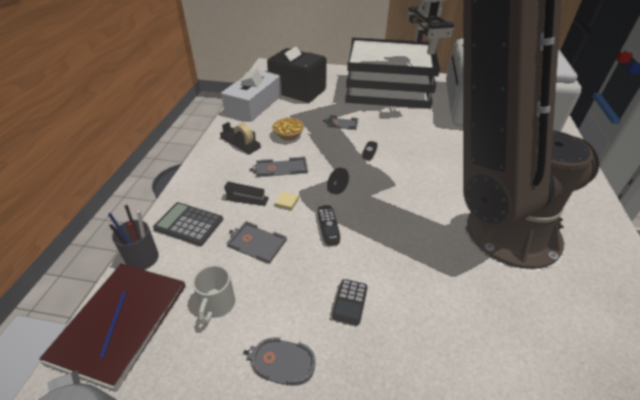

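View pics/wrist0.png

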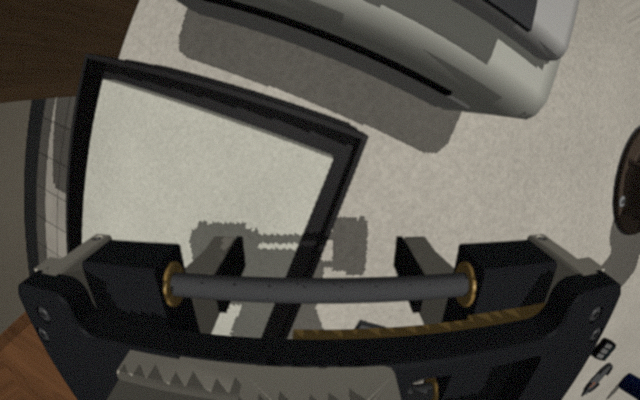

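The scene shows reader (368,141), handset (332,183), mouse (287,208) and scanner (231,214). The cradles are mouse (420,145), reader (381,208), handset (306,257) and scanner (200,266). The black bar at (357,247) is a stapler, and the side view agrees. The wrist view shows only the paper tray for now. Next I measure them.

```bash
cat > h.py <<'E'
import cv2, numpy as np
from station import arm, viewer
def rays(f,uv,fish=False):
    R=cv2.Rodrigues(np.array(f["rvec"],float))[0]; t=np.array(f["tvec"],float).ravel()
    uv=np.array(uv,float).reshape(-1,1,2); K=np.array(f["mtx"])
    n=(cv2.fisheye.undistortPoints(uv,K,np.zeros(4)) if fish else cv2.undistortPoints(uv,K,None))[:,0]
    return -R.T@t, np.c_[n,np.ones(len(n))]@R
def onplane(f,uv,z,fish=False):
    c,d=rays(f,uv,fish); return c+d*((z-c[2])/d[:,2])[:,None]
def proj(f,P,fish=False):
    P=np.array(P,float).reshape(-1,1,3);r=np.array(f["rvec"],float);t=np.array(f["tvec"],float);K=np.array(f["mtx"])
    return (cv2.fisheye.projectPoints(P,r,t,K,np.zeros(4)) if fish else cv2.projectPoints(P,r,t,K,None))[0][:,0]
def tri(f1,u1,f2,u2,fish=(False,False)):
    c1,d1=rays(f1,[u1],fish[0]);c2,d2=rays(f2,[u2],fish[1]);d1,d2=d1[0],d2[0]
    s=np.linalg.lstsq(np.c_[d1,-d2],c2-c1,rcond=None)[0]
    a,b=c1+s[0]*d1,c2+s[1]*d2; return (a+b)/2,np.linalg.norm(a-b)
def ortho(f,x0,x1,y0,y1,z,s=1000,fish=False):
    """rectified plan of the plane z: column=(y1-y)*s, row=(x1-x)*s"""
    W,H=int((y1-y0)*s),int((x1-x0)*s); v,u=np.mgrid[:H,:W]
    P=np.stack([x1-v/s,y1-u/s,np.full(u.shape,z)],-1).reshape(-1,3)
    m=proj(f,P,fish).reshape(H,W,2).astype(np.float32)
    return cv2.remap(f["image"],m[...,0],m[...,1],cv2.INTER_CUBIC)
E
python3 - <<'E'
from h import *
f=viewer.grab_frame("scene"); g=viewer.grab_frame("side")
for n,u,v in(("reader",(368,141),(350,300)),("handset",(332,183),(328,224)),("scanner",(231,214),(370,150)),("mouse",(287,208),(339,180)),
 ("mouseC",(420,145),(283,360)),("readerC",(381,208),(257,241)),("handC",(306,257),(281,167)),("scanC",(200,266),(342,122)),("mug",(432,182),None),("bowl",(257,290),None)):
    print(n,onplane(f,[u],.02)[0].round(3), tri(f,u,g,v)if v else'')
for k,c in(("scene",f),("side",g)):
    im=c["image"].astype(int); m=((im[...,2]-im[...,0]>45)).astype(np.uint8)
    N,_,st,ce=cv2.connectedComponentsWithStats(m)
    print(k,[(ce[i].round(1).tolist(),st[i,4],onplane(c,[ce[i]],.006)[0].round(4).tolist()) for i in range(1,N) if 3<st[i,4]<150])
o=ortho(f,.3,.9,-.5,.45,.015,840); print(o.shape); cv2.imwrite("pics/o1.png",np.clip(o*1.5,0,255).astype(np.uint8))
E
```

```text
reader [0.403 0.281 0.02 ] (array([0.3955303 , 0.28589311, 0.01001537]), np.float64(0.0029584882723560956))
handset [0.484 0.069 0.02 ] (array([0.47840256, 0.07104118, 0.01285369]), np.float64(0.0031018989246974285))
scanner [ 0.404 -0.28   0.02 ] (array([ 0.39699614, -0.2797596 ,  0.01316977]), np.float64(0.005275820978116387))
mouse [ 0.485 -0.112  0.02 ] (array([ 0.47649164, -0.11155256,  0.01165323]), np.float64(0.00777789676052321))
mouseC [0.52  0.429 0.02 ] (array([0.50947092, 0.43916491, 0.00213471]), np.float64(0.004517608333828278))
readerC [0.655 0.151 0.02 ] (array([0.64704509, 0.15600638, 0.00534635]), np.float64(0.0051641221912234695))
handC [ 0.67  -0.153  0.02 ] (array([ 0.66148141, -0.1507895 ,  0.0041885 ]), np.float64(0.004254150651293466))
scanC [ 0.517 -0.445  0.02 ] (array([ 0.50846981, -0.44593478,  0.00578615]), np.float64(0.0021488886345447525))
mug [0.668 0.361 0.02 ] 
bowl [ 0.681 -0.335  0.02 ] 
scene [([456.3, 14.7], np.int32(9), [0.0281, 1.0468, 0.006]), ([578.8, 29.4], np.int32(38), [0.396, 1.4295, 0.006]), ([424.2, 149.6], np.int32(14), [0.5383, 0.437, 0.006]), ([383.6, 215.0], np.int32(22), [0.6762, 0.1479, 0.006]), ([464.6, 222.8], np.int32(5), [0.8449, 0.3547, 0.006]), ([312.2, 262.5], np.int32(29), [0.6907, -0.1438, 0.006]), ([203.1, 272.5], np.int32(22), [0.5349, -0.4468, 0.006]), ([303.3, 304.6], np.int32(125), [0.7909, -0.239, 0.006]), ([165.2, 321.8], np.int32(6), [0.6147, -0.6071, 0.006])]
side [([5.8, 0.4], np.int32(5), [2.7605, -1.4686, 0.006]), ([624.8, 56.9], np.int32(88), [-0.7403, -1.2826, 0.006]), ([245.5, 128.9], np.int32(76), [0.8342, -0.3372, 0.006]), ([271.5, 167.7], np.int32(14), [0.6871, -0.1412, 0.006]), ([129.5, 223.5], np.int32(12), [0.9911, 0.1582, 0.006]), ([246.7, 237.6], np.int32(34), [0.6737, 0.149, 0.006]), ([268.8, 357.1], np.int32(76), [0.5356, 0.4391, 0.006])]
(504, 798, 3)
```

View pics/o1.png

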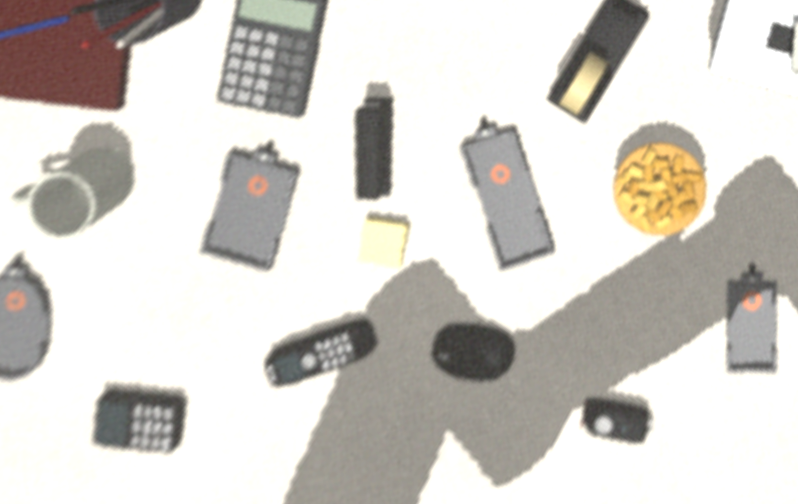

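The plan view (up = +x, left = +y) has all cradle tails (rings) pointing +x. Reader, handset and scanner point their heads to +y; the mouse is probably the same, with a grey dot at its left. Next: the camera mount, cradle outlines and tray clearance.

```bash
python3 - <<'E'
from h import *
from scipy.spatial.transform import Rotation as Ro
s=arm.get_state(); w=viewer.grab_frame("wrist"); R=cv2.Rodrigues(np.array(w["rvec"]))[0]; c=-R.T@np.array(w["tvec"])
T=Ro.from_euler('xyz',s["ee_rot"]).as_matrix()
print("cam in tool",T.T@(c-s["eef_pos"]),"axis cols(x,y,z) in tool\n",(T.T@R.T).round(3))
f=viewer.grab_frame("scene")
for z in(0,.1,.15): print("tray corner",z,onplane(f,[(153,290),(112,200)],z).round(3).tolist())
# cradles: grey mid pixels, per-cradle window around ring, at the rim plane
rings=dict(mouse=(.537,.438),reader=(.675,.1485),handset=(.689,-.1425),scanner=(.535,-.447))
S=1000
for n,(x,y) in rings.items():
    x0,x1,y0,y1=x-.13,x+.045,y-.075,y+.075
    o=ortho(f,x0,x1,y0,y1,.014,S); g=o.max(2)
    m=(g<125).astype(np.uint8); m=cv2.morphologyEx(m,cv2.MORPH_OPEN,np.ones((15,15)))
    cs=cv2.findContours(m,0,2)[0]; k=max(cs,key=cv2.contourArea); (cx,cy),(a,b),an=cv2.minAreaRect(k)
    P=k[:,0].astype(float); p=np.c_[x1-P[:,1]/S,y1-P[:,0]/S]
    ctr=np.array([x1-cy/S,y1-cx/S]); d=ctr-[x,y]
    print(n,"ctr",ctr.round(4),"size",round(a),round(b),"ang",round(an,1),"ring->ctr",np.hypot(*d).round(4),np.degrees(np.arctan2(d[1],d[0])).round(1), np.percentile(g,[5,25,50,75,95]))
E
```

```text
cam in tool [ 0.08195916  0.00026513 -0.13673528] axis cols(x,y,z) in tool
 [[ 0.    -0.953 -0.303]
 [ 1.     0.     0.001]
 [-0.    -0.303  0.953]]
tray corner 0 [[0.5, -0.6, 0.0], [0.122, -0.595, 0.0]]
tray corner 0.1 [[0.551, -0.588, 0.1], [0.201, -0.583, 0.1]]
tray corner 0.15 [[0.577, -0.582, 0.15], [0.24, -0.577, 0.15]]
mouse ctr [0.5156 0.4328] size 85 135 ang 4.1 ring->ctr 0.022 -166.4 [ 83. 102. 184. 188. 192.]
reader ctr [0.6544 0.1514] size 88 138 ang 15.6 ring->ctr 0.0208 171.9 [ 88. 105. 176. 186. 190.]
handset ctr [ 0.6659 -0.1539] size 161 71 ang 71.7 ring->ctr 0.0258 -153.7 [ 95. 113. 183. 189. 193.]
scanner ctr [ 0.519  -0.4465] size 122 149 ang 90.0 ring->ctr 0.016 178.2 [ 72. 107. 161. 188. 192.]
```

apply_moves --commands '[[[-1,0.07,0.212,0.025,0.0376],[-1,0.07,0.212,0.025,0.0376],[-1,0.07,0.212,0.025,0.0376],[-1,0.07,0.212,0.025,0.0376],[-1,0.07,0.212,0.025,0.0376],[-1,0.07,0.212,0.025,0.0376],[-1,0.07,0.212,0.025,0.0376],[-1,0.07,0.212,0.025,0.0376],[-1,0.07,0.212,0.025,0.0376],[-1,0.07,0.212,0.025,0.0376],[-1,0,0,0,0],[-1,0,0,0,0]]]'

```text
t: 1.55
eef_pos: [0.3982, -0.1987, 0.299]
ee_rot: [-3.141, -0.0, -1.566]
force: [-0.3, -0.5, 0.7]
width: 0.0876
gripper_force: 0.0
```

```bash
python3 - <<'E'
from h import *
print(arm.get_state()["eef_pos"],arm.get_state()["ee_rot"])
w=viewer.grab_frame("wrist"); o=ortho(w,.33,.72,-.55,.05,.02,1300,True); np.savez("w1.npz",**w)
print(o.shape); cv2.imwrite("pics/o2.png",np.clip(o*1.6,0,255).astype(np.uint8))
E
```

```text
[ 0.39817821 -0.19873416  0.29896002] [-3.14057369e+00 -1.66746583e-06 -1.56589833e+00]
(506, 780, 3)
```

View pics/o2.png

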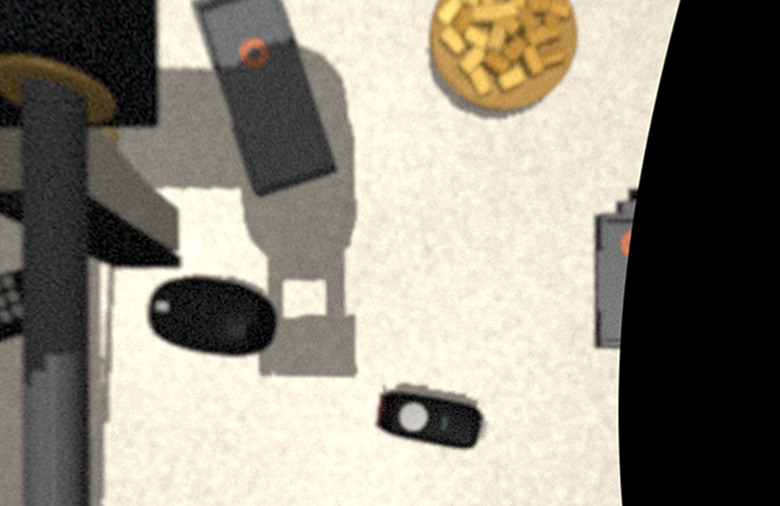

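The picture shows the scanner at (430,418), red window and button at the left, so head +y. The mouse is at (212,316), wheel at the left, so head +y too. The handset ring is at (255,52) and the bowl at (503,40).

```bash
cat >> h.py <<'E'
def dev(w,c,z,fish=True,thr=45,r=.09,S=2000):
    """dark blob near c on plane z -> centre, sides (mm), azimuth of long axis (deg, mod 180)"""
    x0,x1,y0,y1=c[0]-r,c[0]+r,c[1]-r,c[1]+r
    o=cv2.GaussianBlur(ortho(w,x0,x1,y0,y1,z,S,fish),(0,0),2); m=(o.max(2)<thr).astype(np.uint8)
    m=cv2.morphologyEx(m,cv2.MORPH_CLOSE,cv2.getStructuringElement(2,(31,31))); m=cv2.morphologyEx(m,cv2.MORPH_OPEN,np.ones((15,15)))
    k=[q for q in cv2.findContours(m,0,2)[0] if cv2.contourArea(q)>1500]
    k=min(k,key=lambda q:np.hypot(*(q[:,0].mean(0)-r*S)))
    P=np.c_[x1-k[:,0,1]/S,y1-k[:,0,0]/S].astype(np.float32); (cx,cy),(a,b),an=cv2.minAreaRect(P*1000)
    if a<b: a,b,an=b,a,an+90
    return np.array([cx,cy])/1000,(round(a,1),round(b,1)),an%180
E
python3 - <<'E'
from h import *
w=dict(np.load("w1.npz"))
for t in(35,45,60):
  print(dev(w,(.398,-.28),.02,thr=t),dev(w,(.477,-.112),.015,thr=t))
E
```

```text
(array([ 0.39452887, -0.29635574]), (43.4, 32.9), 78.69007110595703) (array([ 0.47811133, -0.11208772]), (97.0, 55.0), 81.11934661865234)
(array([ 0.3947308 , -0.29609616]), (45.0, 33.8), 78.69007110595703) (array([ 0.47817218, -0.11206397]), (98.2, 55.9), 81.38414001464844)
(array([ 0.3950769 , -0.29511539]), (48.4, 35.1), 78.69007110595703) (array([ 0.50518338, -0.08308993]), (173.8, 79.4), 45.74892044067383)
```

```bash
sed -i 's/(31,31)/(71,71)/' h.py; python3 - <<'E'
from h import *
w=dict(np.load("w1.npz"))
for t in(35,45,55):
  print(dev(w,(.398,-.28),.022,thr=t),dev(w,(.398,-.28),.0,thr=t,r=.07),dev(w,(.477,-.112),.015,thr=min(t,50)))
E
```

```text
(array([ 0.3977486 , -0.28071524]), (75.1, 32.7), 78.31063079833984) (array([ 0.39773944, -0.280724  ]), (79.3, 34.7), 78.34070587158203) (array([ 0.49800574, -0.07965615]), (171.7, 68.0), 57.14805221557617)
(array([ 0.39782697, -0.28061539]), (76.4, 33.6), 78.69007110595703) (array([ 0.3977789 , -0.28060577]), (80.5, 35.5), 78.69007110595703) (array([ 0.49793124, -0.08000792]), (172.4, 68.9), 57.15959167480469)
(array([ 0.39794235, -0.28053845]), (77.4, 34.6), 78.69007110595703) (array([ 0.39790387, -0.28048077]), (81.6, 36.5), 78.69007110595703) (array([ 0.49794321, -0.08014925]), (172.7, 69.5), 57.04055404663086)
```

Scanner centre is (0.398, -0.2805) with head azimuth 78.7°, and its measured size of 80x36 matches. I need yaw about -101.3° and TCP z about 0.027.

apply_moves --commands '[[[-1,0,-0.205,0,-0.032],[-1,0,-0.205,0,-0.032],[-1,0,0,-0.24,0],[-1,0,0,-0.24,0],[-1,0,0,-0.24,0],[-1,0,0,-0.24,0],[-1,0,0,-0.24,0],[-1,0,0,-0.16,0],[-1,0,0,0,0],[-1,0,0,0,0],[-1,0,0,0,0]]]'

```text
t: 2.7
eef_pos: [0.397, -0.2829, 0.0263]
ee_rot: [3.141, -0.0, -1.772]
force: [0.9, -0.3, 0.1]
width: 0.0877
gripper_force: 0.0
```

```bash
python3 - <<'E'
from h import *
w=viewer.grab_frame("wrist"); cv2.imwrite("pics/w2.png",np.clip(w["image"]*1.5,0,255).astype(np.uint8))
E
```

```text
(no output)
```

View pics/w2.png

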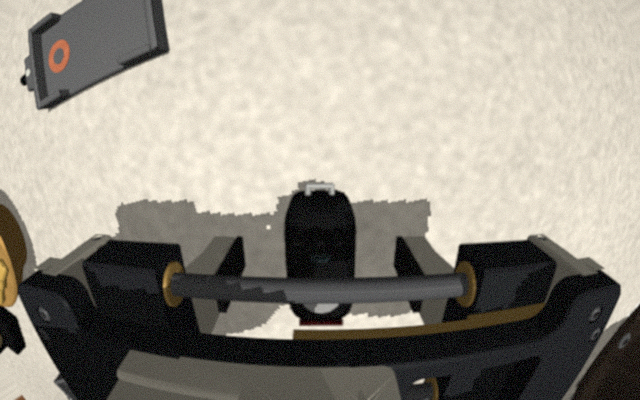

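The scanner sits centred between the fingers at (320,255) and aligned. Now I grip and lift.

apply_moves --commands '[[[1,0,0,0,0],[1,0,0,0,0],[1,0,0,0,0],[1,0,0,0,0],[1,0,0,0,0],[1,0,0,0.1,0],[1,0,0,0.2,0],[1,0,0,0.2,0],[1,0,0,0.2,0],[1,0,0,0.1,0],[1,0,0,0,0]]]' --force 20

```text
t: 3.85
eef_pos: [0.3995, -0.2824, 0.1901]
ee_rot: [-3.135, -0.001, -1.769]
force: [-0.5, -0.2, -0.3]
width: 0.0056
gripper_force: 0.0
```

```bash
python3 - <<'E'
from h import *
w=viewer.grab_frame("wrist"); np.savez("w2.npz",**w); o=ortho(w,.42,.62,-.53,-.37,.006,2500,True); cv2.imwrite("pics/w3.png",np.clip(o*1.5,0,255).astype(np.uint8))
def ring(f,c,fish=True,r=.03,S=3000,z=.006):
    o=ortho(f,c[0]-r,c[0]+r,c[1]-r,c[1]+r,z,S,fish).astype(int); m=(o[...,2]-o[...,0]>40); v,u=np.nonzero(m); return c[0]+r-v.mean()/S,c[1]+r-u.mean()/S,m.sum()/S**2*1e6
print(ring(w,(.535,-.447)))
E
```

```text
(np.float64(0.5366875308641976), np.float64(-0.44296629629629636), np.float64(300.0))
```

View pics/w3.png

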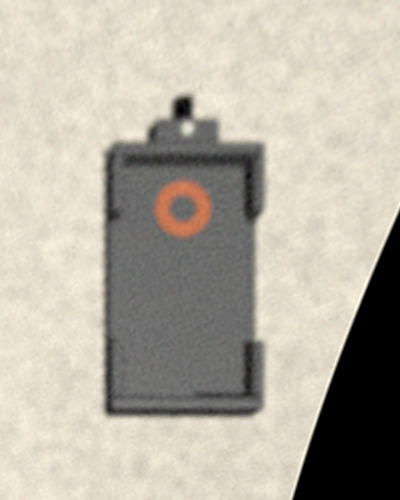

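The opening of 5.6 mm with zero force means the grip missed or closed too late. The cradle ring is at (0.5367, -0.443). Checking the scanner.

```bash
python3 - <<'E'
from h import *
w=dict(np.load("w2.npz")); o=np.clip(w["image"]*1.5,0,255).astype(np.uint8)[150:400,130:510]
f=viewer.grab_frame("scene");p=cv2.resize(np.clip(f["image"]*1.5,0,255).astype(np.uint8)[180:270,170:320],None,fx=2.53,fy=2.53)
h=max(o.shape[1],p.shape[1]); cv2.imwrite("pics/w4.png",np.vstack([cv2.copyMakeBorder(q,0,0,0,h-q.shape[1],0) for q in(o,p)]))
E
```

```text
(no output)
```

View pics/w4.png

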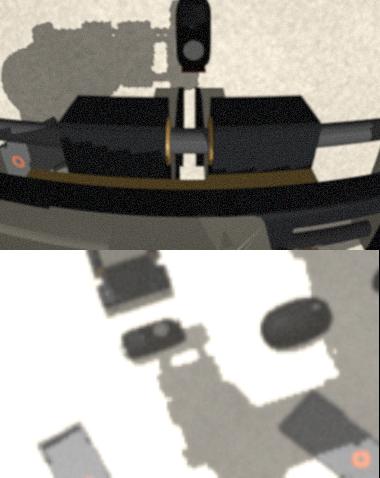

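The scanner still lies on the desk, because the fingers had not finished closing when the lift began. I re-measure it and allow more closing time.

```bash
python3 - <<'E'
from h import *
w=dict(np.load("w2.npz"))
for z in(.028,.02,.0): print(z,dev(w,(.398,-.28),z,thr=45,r=.06))
E
```

```text
0.028 (array([ 0.40102377, -0.26810843]), (107.7, 35.3), 75.80144500732422)
0.02 (array([ 0.39979785, -0.26831146]), (104.3, 34.4), 79.5625228881836)
0.0 (array([ 0.39967474, -0.26885648]), (97.9, 36.6), 79.50852966308594)
```

apply_moves --commands '[[[-0.5,0,0,0,0],[-0.5,0,0,0,0],[-0.5,0,0,0,0],[-0.5,0,0,0,0],[-0.5,0,0,0,0],[-0.5,0,0,0,0],[-0.5,0,0,0,0],[-0.5,0,0,0,0]]]'

```text
t: 4.75
eef_pos: [0.3978, -0.2818, 0.1866]
ee_rot: [-3.141, -0.0, -1.77]
force: [-0.4, 0.5, 0.5]
width: 0.06
gripper_force: 0.0
```

apply_moves --commands '[[[-0.5,0,0,-0.2,0],[-0.5,0,0,-0.2,0],[-0.5,0,0,-0.2,0],[-0.5,0,0,-0.2,0],[1,0,0,0,0],[1,0,0,0,0],[1,0,0,0,0],[1,0,0,0,0],[1,0,0,0,0],[1,0,0,0,0],[1,0,0,0,0],[1,0,0,0,0]]]' --force 20

```text
t: 5.95
eef_pos: [0.3979, -0.2819, 0.027]
ee_rot: [-3.141, -0.0, -1.77]
force: [-2.6, 1.0, 6.0]
width: 0.036
gripper_force: 20.0
```

apply_moves --commands '[[[1,0,0,0.1,0],[1,0,0,0.2,0],[1,0,0,0.2,0],[1,0.06,-0.09,0,0.0468],[1,0.06,-0.09,0,0.0468],[1,0.06,-0.09,0,0.0468],[1,0.06,-0.09,0,0.0468],[1,0.06,-0.09,0,0.0468],[1,0.06,-0.09,0,0.0468],[1,0.06,-0.09,0,0.0468],[1,0.06,-0.09,0,0.0468],[1,0.07,-0.085,0,0.0468]]]'

```text
t: 7.15
eef_pos: [0.5077, -0.4435, 0.126]
ee_rot: [-3.141, 0.001, -0.441]
force: [0.9, 0.5, -1.7]
width: 0.0362
gripper_force: 20.0
```

apply_moves --commands '[[[1,0,0,0,0.0468],[1,0,0,0,0.0468],[1,0,0,0,0.0468],[1,0,0,0,0],[1,0,0,0,0]]]'

```text
t: 7.65
eef_pos: [0.5076, -0.4427, 0.1262]
ee_rot: [-3.141, 0.0, -0.01]
force: [0.1, -0.6, -0.1]
width: 0.0359
gripper_force: 20.0
```

```bash
python3 - <<'E'
from h import *
w=viewer.grab_frame("wrist"); cv2.imwrite("pics/w5.png",np.clip(w["image"]*1.5,0,255).astype(np.uint8))
E
```

```text
(no output)
```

View pics/w5.png

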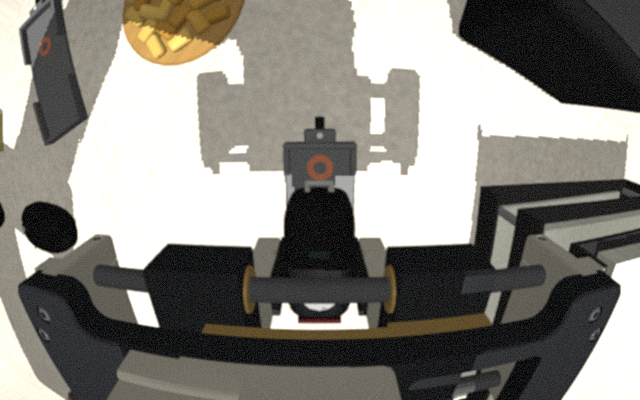

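Scanner (320,250) is in line with the ring (320,167) and the cradle. Lowering and releasing.

apply_moves --commands '[[[1,0,0,-0.12,0],[1,0,0,-0.12,0],[1,0,0,-0.12,0],[1,0,0,-0.05,0],[1,0,0,-0.04,0],[1,0,0,-0.015,0],[1,0,0,0,0],[1,0,0,0,0]]]'

```text
t: 8.5
eef_pos: [0.5083, -0.4432, 0.0346]
ee_rot: [3.141, -0.001, -0.005]
force: [0.4, -0.2, -1.3]
width: 0.0359
gripper_force: 20.0
```

apply_moves --commands '[[[-0.4,0,0,0,0],[-0.4,0,0,0,0],[-0.4,0,0,0,0],[-0.4,0,0,0,0],[-0.4,0,0,0,0],[-0.4,0,0,0.1,0],[-0.4,0,0,0.2,0],[-0.8,0,0,0.2,0],[-0.8,0,0,0.2,0],[-0.8,0,0,0.15,0],[-0.8,0,0,0,0]]]'

```text
t: 9.6
eef_pos: [0.5097, -0.4443, 0.2095]
ee_rot: [3.137, -0.007, -0.005]
force: [0.8, -0.4, -0.2]
width: 0.0783
gripper_force: 0.0
```

```bash
python3 - <<'E'
from h import *
w=viewer.grab_frame("wrist"); print(dev(w,(.507,-.443),.03,thr=35,r=.07)); np.savez("w6.npz",**w)
cv2.imwrite("pics/w6.png",np.clip(w["image"]*1.5,0,255).astype(np.uint8))
E
```

```text
(array([ 0.51425, -0.4425 ]), (81.5, 33.0), 0.0)
```

View pics/w6.png

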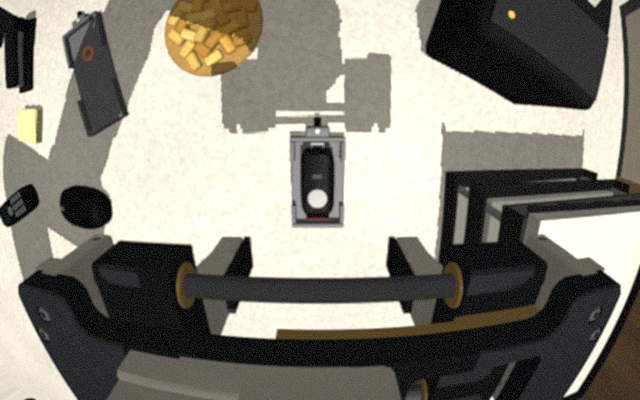

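The scanner is seated at (317,178) inside its rim. Next is the mouse: I hover with the camera above it and re-measure.

apply_moves --commands '[[[-1,-0.0075,0.172,0.0375,-0.0457],[-1,-0.0075,0.172,0.0375,-0.0457],[-1,-0.0075,0.172,0.0375,-0.0457],[-1,-0.0075,0.172,0.0375,-0.0457],[-1,-0.0075,0.172,0.0375,-0.0457],[-1,-0.0075,0.172,0.0375,-0.0457],[-1,-0.0075,0.172,0.0375,-0.0457],[-1,-0.0075,0.172,0.0375,-0.0457],[-1,-0.0075,0.172,0.0375,-0.0457],[-1,-0.0075,0.172,0.0375,-0.0457],[-1,-0.0075,0.172,0.0375,-0.0457],[-1,-0.0075,0.172,0.0375,-0.0457]]]'

```text
t: 10.85
eef_pos: [0.4889, -0.0287, 0.2927]
ee_rot: [3.14, -0.0, -1.734]
force: [0.1, -0.6, 0.1]
width: 0.0876
gripper_force: 0.0
```

apply_moves --commands '[[[-1,0,0,0,0],[-1,0,0,0,0]]]'

```text
t: 11.05
eef_pos: [0.4893, -0.0294, 0.2927]
ee_rot: [3.14, -0.0, -1.724]
force: [-0.1, 0.4, -0.2]
width: 0.0877
gripper_force: 0.0
```

```bash
python3 - <<'E'
from h import *
w=viewer.grab_frame("wrist"); np.savez("w7.npz",**w)
for t in(22,30,38):
  for z in (.012,.02):print(t,z,dev(w,(.478,-.112),z,thr=t,r=.065))
E
```

```text
22 0.012 (array([ 0.47865851, -0.10917902]), (92.1, 52.9), 83.1572265625)
22 0.02 (array([ 0.47859726, -0.1094232 ]), (89.7, 51.9), 83.2901611328125)
30 0.012 (array([ 0.47875504, -0.10882191]), (93.3, 54.3), 84.5596694946289)
30 0.02 (array([ 0.47867822, -0.10946783]), (90.6, 53.3), 84.2894058227539)
38 0.012 (array([ 0.4789007 , -0.10856849]), (94.8, 55.0), 83.9909896850586)
38 0.02 (array([ 0.47882623, -0.10931402]), (91.4, 53.9), 83.6598129272461)
```

apply_moves --commands '[[[-1,-0.027,-0.2,0,0.0035],[-1,-0.027,-0.203,0,0.0035],[-1,0,0,-0.24,0],[-1,0,0,-0.24,0],[-1,0,0,-0.24,0],[-1,0,0,-0.24,0],[-1,0,0,-0.24,0],[-1,0,0,-0.1,0],[-1,0,0,-0.038,0],[-1,0,0,0,0],[-1,0,0,0,0]]]'

```text
t: 12.2
eef_pos: [0.4796, -0.111, 0.0268]
ee_rot: [-3.14, 0.0, -1.706]
force: [0.6, 0.3, 1.5]
width: 0.0877
gripper_force: 0.0
```

apply_moves --commands '[[[1,0,0,0,0],[1,0,0,0,0],[1,0,0,0,0],[1,0,0,0,0],[1,0,0,0,0],[1,0,0,0,0],[1,0,0,0,0],[1,0,0,0,0]]]'

```text
t: 13.0
eef_pos: [0.4789, -0.1106, 0.0263]
ee_rot: [-3.142, -0.0, -1.706]
force: [-2.7, 1.1, 6.7]
width: 0.0578
gripper_force: 20.0
```

Mouse gripped (57.8 mm). Lifting and carrying it to short of the mouse cradle, to re-measure there.

apply_moves --commands '[[[1,0,0,0.1,0],[1,0,0,0.2,0],[1,0,0,0.2,0],[1,0,0,0.2,0],[1,0,0,0.2,0]]]'

```text
t: 13.5
eef_pos: [0.4784, -0.1106, 0.2075]
ee_rot: [3.141, 0.0, -1.706]
force: [2.7, -0.8, -1.3]
width: 0.0581
gripper_force: 20.0
```

apply_moves --commands '[[[1,-0.016,0.23,0,0.0433],[1,-0.016,0.23,0,0.0433],[1,-0.016,0.23,0,0.0433],[1,-0.016,0.23,0,0.0433],[1,-0.016,0.23,0,0.0433],[1,-0.016,0.23,0,0.0433],[1,-0.016,0.23,0,0.0433],[1,-0.016,0.23,0,0.0433],[1,-0.016,0.23,0,0.0433],[1,-0.016,0.23,0,0.0433],[1,-0.016,0.23,0,0.0433],[1,-0.016,0.23,0,0.0433]]]'

```text
t: 14.7
eef_pos: [0.4398, 0.4431, 0.2056]
ee_rot: [3.141, 0.0, -0.068]
force: [1.6, -1.0, -0.3]
width: 0.0579
gripper_force: 20.0
```

apply_moves --commands '[[[1,0,0,0,0],[1,0,0,0,0],[1,0,0,0,0]]]'

```text
t: 15.0
eef_pos: [0.4403, 0.4406, 0.2054]
ee_rot: [3.141, 0.001, -0.075]
force: [0.0, -0.1, -1.0]
width: 0.058
gripper_force: 20.0
```

```bash
cat >> h.py <<'E'
def ring(f,c,fish=True,r=.03,S=3000,z=.006):
    o=ortho(f,c[0]-r,c[0]+r,c[1]-r,c[1]+r,z,S,fish).astype(int); m=(o[...,2]-o[...,0]>40); v,u=np.nonzero(m); return np.round([c[0]+r-v.mean()/S,c[1]+r-u.mean()/S,m.sum()/S**2*1e6],4)
E
python3 - <<'E'
from h import *
w=viewer.grab_frame("wrist"); print(ring(w,(.537,.438)))
cv2.imwrite("pics/w8.png",np.clip(np.hstack([w["image"][:,120:520],ortho(w,.42,.60,.36,.52,.010,2222,True)])*1.5,0,255).astype(np.uint8))
E
```

```text
[  0.5363   0.4405 266.2222]Traceback (most recent call last):
  File "<stdin>", line 3, in <module>
    return _nx.concatenate(arrs, 1, dtype=dtype, casting=casting)
           ~~~~~~~~~~~~~~~^^^^^^^^^^^^^^^^^^^^^^^^^^^^^^^^^^^^^^^
ValueError: all the input array dimensions except for the concatenation axis must match exactly, but along dimension 0, the array at index 0 has size 400 and the array at index 1 has size 399
```

```bash
python3 - <<'E'
from h import *
w=viewer.grab_frame("wrist"); 
cv2.imwrite("pics/w8.png",np.clip(np.hstack([w["image"][:,120:520],ortho(w,.42,.60,.36,.52,.010,2223,True)[:400]])*1.5,0,255).astype(np.uint8))
E
```

```text
(no output)
```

View pics/w8.png

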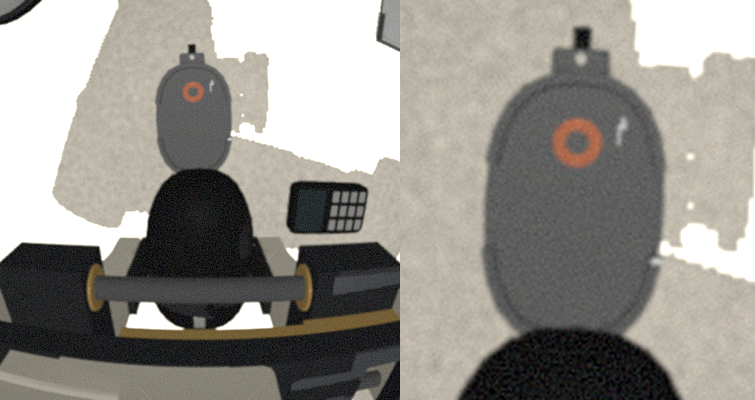

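Plan half: ring at (577,142), plug at (582,45), side walls at columns 487 and 663. So the axis is about 176.5° with the middle near (0.5065, 0.4415). The mouse hangs straight.

apply_moves --commands '[[[1,0.165,0.003,0,0],[1,0.165,0.002,0,0],[1,0,0,0,0],[1,0,0,-0.2,0],[1,0,0,-0.2,0],[1,0,0,-0.2,0],[1,0,0,-0.1,0],[1,0,0,-0.08,0],[1,0,0,-0.05,0],[1,0,0,-0.035,0],[1,0,0,0,0],[1,0,0,0,0]]]'

```text
t: 16.3
eef_pos: [0.5068, 0.4426, 0.0338]
ee_rot: [-3.141, -0.001, -0.074]
force: [0.3, 0.7, -1.1]
width: 0.0582
gripper_force: 20.0
```

apply_moves --commands '[[[1,0,0,-0.006,0],[-0.9,0,0,0,0],[-0.9,0,0,0,0],[-0.9,0,0,0,0],[-0.9,0,0,0,0],[-0.9,0,0,0,0],[-0.9,0,0,0.1,0],[-0.9,0,0,0.2,0],[-0.9,0,0,0.2,0],[-0.9,0,0,0.2,0],[-0.9,0,0,0.2,0],[-0.9,0,0,0,0]]]'

```text
t: 17.5
eef_pos: [0.5087, 0.4445, 0.2191]
ee_rot: [-3.133, -0.007, -0.073]
force: [0.1, 1.2, -0.3]
width: 0.0837
gripper_force: 0.0
```

```bash
python3 - <<'E'
from h import *
w=viewer.grab_frame("wrist"); np.savez("w9.npz",**w)
for t in(30,40): print(dev(w,(.507,.442),.022,thr=t,r=.07))
print(dev(w,(.397,.285),.022,thr=45,r=.07))
E
```

```text
(array([0.50725, 0.44325]), (97.5, 57.5), 0.0)
(array([0.503  , 0.44275]), (108.0, 65.5), 0.0)
(array([0.38174997, 0.28525   ]), (139.5, 108.5), 90.0)
```

The mouse is seated, measured at (0.507, 0.443) and 97.5x57.5. Next is the card reader.

apply_moves --commands '[[[-1,-0.0486,-0.034,0.041,-0.0433],[-1,-0.0486,-0.034,0.041,-0.0433],[-1,-0.0486,-0.034,0.041,-0.0433],[-1,-0.0486,-0.034,0.041,-0.0433],[-1,-0.0486,-0.034,0.041,-0.0433],[-1,-0.0486,-0.034,0.041,-0.0433],[-1,-0.0486,-0.034,0.041,-0.0433],[-1,-0.0486,-0.034,0.041,-0.0433],[-1,-0.0486,-0.034,0.041,-0.0433],[-1,-0.0486,-0.034,0.041,-0.0433],[-1,-0.0486,-0.034,0.041,-0.0433]]]'

```text
t: 18.65
eef_pos: [0.3989, 0.3669, 0.3011]
ee_rot: [3.141, -0.001, -1.576]
force: [-0.2, -0.2, -0.0]
width: 0.0876
gripper_force: 0.0
```

apply_moves --commands '[[[-1,0,0,0,0],[-1,0,0,0,0]]]'

```text
t: 18.85
eef_pos: [0.3995, 0.3675, 0.3014]
ee_rot: [3.141, -0.0, -1.567]
force: [-0.3, -0.1, 0.0]
width: 0.0873
gripper_force: 0.0
```

```bash
python3 - <<'E'
from h import *
w=viewer.grab_frame("wrist"); np.savez("w10.npz",**w)
for t in(40,55,70): print(t,dev(w,(.397,.285),.018,thr=t,r=.075))
print(ring(w,(.675,.1485)))
cv2.imwrite("pics/w10.png",np.clip(np.hstack([ortho(w,.32,.47,.21,.36,.018,2667,True)[:400],ortho(w,.57,.72,.08,.23,.01,2667,True)[:400]])*1.5,0,255).astype(np.uint8))
E
```

```text
40 (array([0.39515247, 0.28895096]), (98.7, 60.4), 84.68545532226562)
55 (array([0.39516696, 0.28906992]), (100.3, 61.9), 84.89783477783203)
70 (array([0.39518848, 0.28907376]), (102.2, 63.7), 84.80557250976562)
[6.752000e-01 1.498000e-01 3.186667e+02]
```

View pics/w10.png

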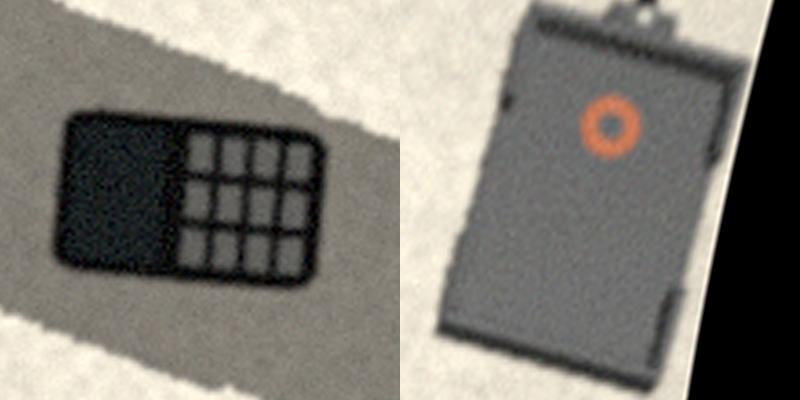

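Reader: centre (0.3952, 0.289), azimuth 84.8°, screen (head) at the left (+y). In the right half the cradle ring is at (611,127), at world (0.675, 0.149), and its axis is about 165°.

apply_moves --commands '[[[-1,-0.011,-0.196,0,-0.015],[-1,-0.011,-0.196,0,-0.015],[-1,0,0,-0.24,0],[-1,0,0,-0.24,0],[-1,0,0,-0.24,0],[-1,0,0,-0.24,0],[-1,0,0,-0.24,0],[-1,0,0,-0.12,0],[-1,0,0,-0.06,0],[-1,0,0,0,0],[-1,0,0,0,0]]]'

```text
t: 20.0
eef_pos: [0.3951, 0.2887, 0.0248]
ee_rot: [3.141, -0.002, -1.663]
force: [-0.1, 1.3, 0.3]
width: 0.0877
gripper_force: 0.0
```

apply_moves --commands '[[[1,0,0,0,0],[1,0,0,0,0],[1,0,0,0,0],[1,0,0,0,0],[1,0,0,0,0],[1,0,0,0,0],[1,0,0,0,0],[1,0,0,0,0]]]' --force 30

```text
t: 20.8
eef_pos: [0.3953, 0.2893, 0.0261]
ee_rot: [-3.141, 0.0, -1.664]
force: [-1.8, -0.3, 3.4]
width: 0.0619
gripper_force: 30.0
```

apply_moves --commands '[[[1,0,0,0.1,0],[1,0,0,0.2,0],[1,0,0,0.2,0],[1,0,0,0.2,0]]]'

```text
t: 21.2
eef_pos: [0.3947, 0.2886, 0.167]
ee_rot: [3.141, -0.001, -1.665]
force: [0.7, 1.0, -2.1]
width: 0.0619
gripper_force: 30.0
```

apply_moves --commands '[[[1,0.1256,-0.0662,0,0.0446],[1,0.1256,-0.0662,0,0.0446],[1,0.1256,-0.0662,0,0.0446],[1,0.1256,-0.0662,0,0.0446],[1,0.1256,-0.0662,0,0.0446],[1,0.1256,-0.0662,0,0.0446],[1,0.1256,-0.0662,0,0.0446],[1,0.1256,-0.0662,0,0.0446],[1,0.1256,-0.0662,0,0.0446],[1,0.1256,-0.0662,0,0.0446],[1,0,0,0,0],[1,0,0,0,0]]]'

```text
t: 22.4
eef_pos: [0.646, 0.1561, 0.1646]
ee_rot: [3.14, 0.002, -0.266]
force: [-0.4, -0.2, -2.3]
width: 0.062
gripper_force: 30.0
```

```bash
python3 - <<'E'
from h import *
print(arm.get_state()["eef_pos"],arm.get_state()["ee_rot"])
w=viewer.grab_frame("wrist"); print(ring(w,(.675,.149)))
E
```

```text
[0.64603546 0.15609354 0.16462971] [ 3.14040979e+00  1.83699999e-03 -2.66228510e-01]
[6.765e-01 1.493e-01 2.050e+02]
```

apply_moves --commands '[[[1,0,0,-0.2,0],[1,0,0,-0.2,0],[1,0,0,-0.1,0],[1,0,0,-0.08,0],[1,0,0,-0.05,0],[1,0,0,-0.03,0],[1,0,0,0,0],[1,0,0,0,0]]]'

```text
t: 23.25
eef_pos: [0.6468, 0.1571, 0.0348]
ee_rot: [-3.141, -0.001, -0.263]
force: [-0.0, -0.6, -1.6]
width: 0.0616
gripper_force: 30.0
```

apply_moves --commands '[[[1,0,0,-0.015,0],[1,0,0,0,0],[-0.95,0,0,0,0],[-0.95,0,0,0,0],[-0.95,0,0,0,0],[-0.95,0,0,0,0],[-0.95,0,0,0,0],[-0.95,0,0,0.1,0],[-0.95,0,0,0.2,0],[-0.95,0,0,0.2,0],[-0.95,0,0,0.2,0],[-0.95,0,0,0.2,0]]]'

```text
t: 24.45
eef_pos: [0.6461, 0.1566, 0.2126]
ee_rot: [3.142, 0.0, -0.263]
force: [0.7, 0.3, 0.8]
width: 0.0855
gripper_force: 0.0
```

```bash
python3 - <<'E'
from h import *
w=viewer.grab_frame("wrist"); np.savez("w11.npz",**w)
for t in(35,50): print(t,dev(w,(.6465,.157),.028,thr=t,r=.075))
print(ring(w,(.688,-.144)),dev(w,(.478,.071),.024,thr=45,r=.08))
E
```

```text
35 (array([0.69678601, 0.14422418]), (57.0, 25.2), 74.95361328125)
50 (array([0.65240308, 0.15797192]), (128.2, 66.8), 156.62583923339844)
[ 6.880000e-01 -1.432000e-01  3.535556e+02] (array([0.4755 , 0.07125]), (159.5, 153.0), 90.0)
```

apply_moves --commands '[[[-1,-0.122,-0.005,0.055,-0.0389],[-1,-0.122,-0.005,0.055,-0.0389],[-1,-0.122,-0.005,0.055,-0.0389],[-1,-0.122,-0.005,0.055,-0.0389],[-1,-0.122,-0.005,0.055,-0.0389],[-1,-0.122,-0.005,0.055,-0.0389],[-1,-0.122,-0.005,0.055,-0.0389],[-1,-0.122,-0.005,0.055,-0.0389],[-1,0,0,0,0],[-1,0,0,0,0],[-1,0,0,0,0]]]'

```text
t: 25.6
eef_pos: [0.4514, 0.1488, 0.2986]
ee_rot: [3.141, -0.0, -1.24]
force: [-0.1, 0.1, -0.3]
width: 0.0876
gripper_force: 0.0
```

```bash
python3 - <<'E'
from h import *
s=arm.get_state(); print(s["eef_pos"],s["ee_rot"])
w=viewer.grab_frame("wrist"); np.savez("w12.npz",**w)
for t in(35,45,55): print(t,dev(w,(.478,.071),.02,thr=t,r=.085))
print(ring(w,(.688,-.144)))
# handset cradle axis: grey body on the rim plane, long hull side
r=.11;c=(.661,-.152);S=1500;o=cv2.GaussianBlur(ortho(w,c[0]-r,c[0]+r,c[1]-r,c[1]+r,.012,S,True),(0,0),2)
m=(o.max(2)<105).astype(np.uint8);m=cv2.morphologyEx(m,cv2.MORPH_OPEN,np.ones((45,45)));k=max(cv2.findContours(m,0,2)[0],key=cv2.contourArea)
(cx,cy),a,an=cv2.minAreaRect(k);print(c[0]+r-cy/S,c[1]+r-cx/S,np.array(a)/S,an,np.percentile(o.max(2),[5,20,40,60,80]))
E
```

```text
[0.45141198 0.14881909 0.29855406] [ 3.14122166e+00 -7.03904219e-05 -1.23964822e+00]
35 (array([0.46875388, 0.09903075]), (71.7, 39.7), 109.44003486633301)
45 (array([0.47810037, 0.0727865 ]), (128.4, 40.8), 109.98310661315918)
55 (array([0.47804367, 0.07282144]), (129.1, 41.6), 109.55829048156738)
[nan nan  0.]
0.6616666870117187 -0.15166666666666667 [0.21866663 0.21933329] 90.0 [0. 0. 0. 0. 0.]h.py:34: RuntimeWarning: Mean of empty slice.
  o=ortho(f,c[0]-r,c[0]+r,c[1]-r,c[1]+r,z,S,fish).astype(int); m=(o[...,2]-o[...,0]>40); v,u=np.nonzero(m); return np.round([c[0]+r-v.mean()/S,c[1]+r-u.mean()/S,m.sum()/S**2*1e6],4)
  ret = ret.dtype.type(ret / rcount)
```

Handset: centre (0.478, 0.0728), azimuth 109.7°, measured 129x42 mm, plausible.

apply_moves --commands '[[[-1,0.0665,-0.19,0,0.002],[-1,0.0665,-0.19,0,0.002],[-0.7,0,0,-0.24,0],[-0.7,0,0,-0.24,0],[-0.7,0,0,-0.24,0],[-0.7,0,0,-0.24,0],[-0.7,0,0,-0.24,0],[-0.7,0,0,-0.12,0],[-0.7,0,0,-0.04,0],[-0.7,0,0,0,0],[-0.7,0,0,0,0]]]'

```text
t: 26.75
eef_pos: [0.4788, 0.0731, 0.0278]
ee_rot: [-3.14, -0.0, -1.228]
force: [0.7, -0.1, 0.4]
width: 0.0748
gripper_force: 0.0
```

apply_moves --commands '[[[1,0,0,0,0],[1,0,0,0,0],[1,0,0,0,0],[1,0,0,0,0],[1,0,0,0,0],[1,0,0,0,0],[1,0,0,0,0],[1,0,0,0,0]]]' --force 25

```text
t: 27.55
eef_pos: [0.4778, 0.0728, 0.0274]
ee_rot: [-3.141, -0.0, -1.228]
force: [-3.8, 0.3, 7.1]
width: 0.0438
gripper_force: 25.0
```

apply_moves --commands '[[[1,0,0,0.1,0],[1,0,0,0.2,0],[1,0,0,0.2,0],[1,0,0,0.25,0]]]'

```text
t: 27.95
eef_pos: [0.4766, 0.0722, 0.1773]
ee_rot: [3.139, -0.0, -1.229]
force: [1.1, 0.0, -2.2]
width: 0.0439
gripper_force: 25.0
```

apply_moves --commands '[[[1,0.0464,-0.0877,0,0.0447],[1,0.0464,-0.0877,0,0.0447],[1,0.0464,-0.0877,0,0.0447],[1,0.0464,-0.0877,0,0.0447],[1,0.0464,-0.0877,0,0.0447],[1,0.0464,-0.0877,0,0.0447],[1,0.0464,-0.0877,0,0.0447],[1,0.0464,-0.0877,0,0.0447],[1,0.0464,-0.0877,0,0.0447],[1,0.0464,-0.0877,0,0.0447],[1,0.0464,-0.0877,0,0.0447],[1,0,0,0,0]]]'

```text
t: 29.15
eef_pos: [0.5803, -0.1218, 0.1762]
ee_rot: [-3.142, 0.001, 0.319]
force: [-0.5, 0.2, -1.5]
width: 0.0441
gripper_force: 25.0
```

apply_moves --commands '[[[1,0,0,0,0]]]'

```text
t: 29.25
eef_pos: [0.5794, -0.1204, 0.1763]
ee_rot: [-3.141, 0.001, 0.313]
force: [-0.1, 0.5, -1.0]
width: 0.0435
gripper_force: 25.0
```

```bash
python3 - <<'E'
from h import *
w=viewer.grab_frame("wrist"); np.savez("w13.npz",**w); print(ring(w,(.688,-.143)))
# edge lines of the cradle on the rim plane
x1,y1,S=.75,-.06,2000; o=ortho(w,.60,x1,-.22,y1,.012,S,True); g=cv2.GaussianBlur(o.max(2),(0,0),2)
L=cv2.createLineSegmentDetector().detect(g)[0][:,0]
for a,b,c,d in L:
    p=np.array([(c-a),(d-b)])/S*1000
    if np.hypot(*p)>30: print(round(np.hypot(*p)),"az",round(np.degrees(np.arctan2(-p[0],-p[1]))%180,1),"at",round(x1-(b+d)/2/S,3),round(y1-(a+c)/2/S,3))
f=viewer.grab_frame("scene"); v=ortho(w,.57,.72,-.21,-.06,.012,2667,True)[:400]
cv2.imwrite("pics/w13.png",np.clip(np.hstack([v,cv2.resize(f["image"][90:290,300:460],(320,400))])*1.5,0,255).astype(np.uint8))
E
```

```text
[ 6.882000e-01 -1.412000e-01  2.623333e+02]
56 az 19.2 at 0.626 -0.196
30 az 30.1 at 0.615 -0.152
48 az 108.4 at 0.629 -0.103
71 az 18.0 at 0.698 -0.196
89 az 18.3 at 0.679 -0.107
38 az 17.8 at 0.674 -0.179
43 az 18.0 at 0.625 -0.19
31 az 17.3 at 0.71 -0.171
```

Cradle axis is 198.2° and the ring (0.688, -0.142), so the middle is (0.6597, -0.1515). The handset is aligned.

apply_moves --commands '[[[1,0.2,-0.0775,0,0],[1,0.2,-0.0775,0,0],[1,0,0,0,0],[1,0,0,-0.2,0],[1,0,0,-0.2,0],[1,0,0,-0.15,0],[1,0,0,-0.08,0],[1,0,0,-0.05,0],[1,0,0,-0.03,0],[1,0,0,0,0],[1,0,0,0,0]]]'

```text
t: 30.45
eef_pos: [0.6606, -0.151, 0.0361]
ee_rot: [3.141, -0.002, 0.317]
force: [0.4, 0.0, -1.0]
width: 0.0438
gripper_force: 25.0
```

apply_moves --commands '[[[1,0,0,-0.012,0],[1,0,0,0,0],[-0.5,0,0,0,0],[-0.5,0,0,0,0],[-0.5,0,0,0,0],[-0.5,0,0,0,0],[-0.5,0,0,0,0],[-0.5,0,0,0.1,0],[-0.5,0,0,0.2,0],[-0.5,0,0,0.2,0],[-0.5,0,0,0.2,0],[-0.5,0,0,0.2,0]]]'

```text
t: 31.65
eef_pos: [0.6596, -0.1512, 0.2143]
ee_rot: [3.142, -0.0, 0.316]
force: [1.6, 1.0, -0.3]
width: 0.0655
gripper_force: 0.0
```

apply_moves --commands '[[[-0.5,-0.2,0,0.1,0],[-0.5,-0.2,0,0.1,0],[-0.5,-0.2,0,0.1,0],[-0.5,-0.2,0,0.1,0],[-0.5,-0.2,0,0.1,0],[-0.5,0,0,0,0],[-0.5,0,0,0,0]]]'

```text
t: 32.35
eef_pos: [0.4595, -0.1512, 0.3139]
ee_rot: [3.141, -0.003, 0.316]
force: [1.1, 0.5, -0.0]
width: 0.0655
gripper_force: 0.0
```

```bash
python3 - <<'E'
from h import *
w=viewer.grab_frame("wrist"); f=viewer.grab_frame("scene"); g=viewer.grab_frame("side")
E=lambda im:np.clip(im*1.7,0,255).astype(np.uint8)
# plan patches around each cradle middle at device top height
P=[("scanner",(.507,-.443)),("mouse",(.507,.442)),("reader",(.6465,.157)),("handset",(.66,-.152))]
row=lambda c,fi:np.hstack([E(ortho(c,x-.09,x+.09,y-.09,y+.09,.025,1110,fi))[:198,:198] for _,(x,y) in P])
cv2.imwrite("pics/end.png",np.vstack([row(w,True),row(f,False),row(g,False)]))
E
```

```text
(no output)
```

View pics/end.png

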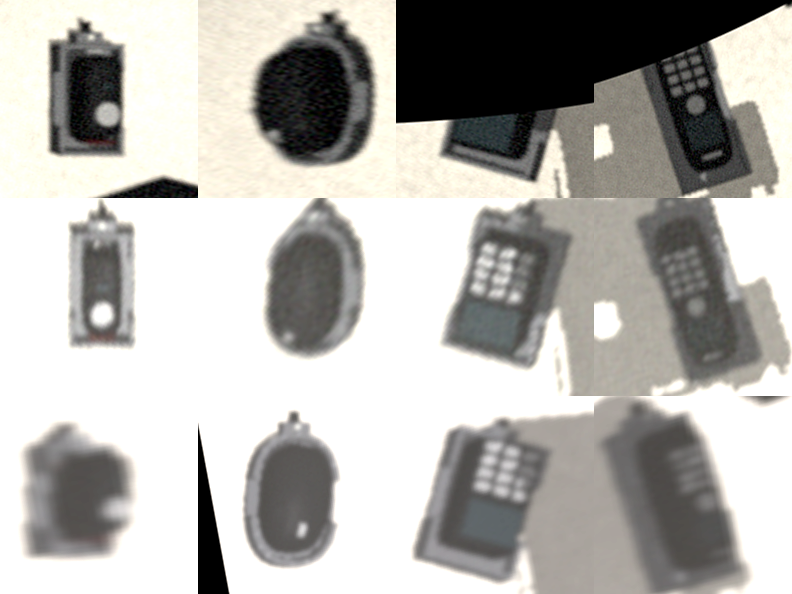

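All four patches show each device inside its rim with its tail at the plug end: scanner near (97,98), mouse (300,100), reader (500,285), handset (695,290). The gripper is clear and touches nothing, so I hand in.

```bash
python3 -c "
from station import arm
print(arm.job_done())"
```

```text
the job is handed in; nothing more can be done
None
```

The job is handed in: by camera check, all four devices lie in their own cradles, tail ends at the copper spots and released, and the arm never went near the mug or bowl; the hand-in gave no verdict.

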